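Poke a stuck tube adapter out of a centrifuge bucket

TASK

The plastic tube adapter is stuck inside the steel centrifuge bucket. Pick the bucket up, find the ejector post by feel with the hole in the bucket's underside and press the bucket down until it sits fully home on the stand's plate and the post has poked the adapter up, never leaning on the stand with more than 50 N. Leave the bucket there, lift the adapter out and stand it upright in the grey tray, without disturbing the bottle, beaker or jar.

Things in the scene. Friction and masses are not known exactly. Their poses are not given: they have to be found in the camera images.
- bucket_mid (a point): Steel round centrifuge bucket, upright, open at the top: 52 mm outer diameter, 62 mm high, 300 g. Point: on its axis, 31 mm above its underside; z is up its axis. Two pivot pins of 10 mm diameter stick out 6 mm on its +y and -y sides, 19 mm above this point, so grip the smooth wall along the bucket's own x. A grip of 60 N keeps it from slipping while it is pressed down.
- bucket_rim (a point): Centre of the bucket's open top rim. Grip the wall near the rim (about 12 mm below it), with at least 30 mm free above the rim between the fingers: the adapter comes up there by 24 mm.
- bucket_hole (a point): Centre of the access hole in the bucket's underside, on its axis: 15 mm diameter through the 8 mm thick floor, seen only from below.
- adapter_mid (a point): White plastic tube adapter: a round plug 38 mm in diameter, 52 mm high, 60 g, four dark wells on top. Point: on its axis, 26 mm above its underside. Starts on the bucket's floor, top 2 mm below the rim, so it cannot be gripped. Spring plungers in the wall hold it (10 to 20 N to push up, more with the post off-centre) until it has risen about 16 mm; pulled sooner it takes the bucket along. Fully poked up: risen 26 mm.
- stand: Ejector stand fixed to the bench: square aluminium plate 100 x 100 mm, 10 mm thick, with an upright steel post. The origin is the centre of the plate's underside, x and y run along its sides. With the bucket fully home, its underside lies on the plate and the post has gone 8 mm through its floor and 26 mm farther.
- stand_top (a point): Centre of the plate's upper face, 10 mm above the bench. The steel post (12 mm diameter, tip edge bevelled by 1.5 mm, 34 mm tall above the plate) does not stand here but on a flush dark swivel disc, 7 mm off this point in a direction that differs each time and is not measured. The disc is too stiff to be turned by ordinary side forces.
- tray_in (a point): Low open grey plastic tray fixed to the bench, 130 x 130 mm outside, 18 mm high, walls and floor 4 mm thick. This point is the centre of the upper face of its floor; x and y run along its sides.
- bottle: Bystander: clear reagent bottle with a blue cap, 60 mm diameter, 130 mm high. Origin at the centre of its underside.
- beaker: Bystander: open glass beaker, 68 mm diameter, 75 mm high. Origin at the centre of its underside.
- jar: Bystander: white plastic jar, 60 mm diameter, 70 mm high. Origin at the centre of its underside.
Things that resemble listed ones, but are neither listed nor needed, are in the scene too. Leave any red look-alike of the part that bears adapter_mid alone. Leave any brown look-alike of the part that bears bucket_mid alone.

How it is judged (in metres and radians):
On the way:
1. the bucket is fully home on the plate and the post has poked the adapter up (horizontal distance between bucket_mid and stand below 0.014 m and z of bucket_mid in the frame of stand below 0.045 m and angle between bucket_mid's own z axis and vertical below 0.1 rad and z of adapter_mid in the frame of bucket_mid above 0.023 m), for 0.2 s.
At the end, for the whole second after the job is handed in: The bucket rests upright on the plate over the post (underside within 4 mm of the plate, axis within 14 mm of the plate's centre, tilt under 0.1 rad), and the adapter stands upright (tilt under 0.1 rad) and still on the tray's floor, within the tray (horizontal distance between bucket_mid and stand below 0.014 m and z of bucket_mid in the frame of stand below 0.045 m and angle between each of bucket_mid, adapter_mid's own z axis and vertical below 0.1 rad and x of adapter_mid in the frame of tray_in between -0.055 and 0.055 m and y of adapter_mid in the frame of tray_in between -0.055 and 0.055 m and z of adapter_mid in the frame of tray_in between 0.022 and 0.029 m and linear speed of each of adapter, bucket below 0.02 m/s); the robot touches nothing.
It fails at once if more than 50 N between the bucket and the stand or its post (contact force between bucket and stand above 50 N).
It fails at once if the bottle is shoved or tipped (distance of bottle from where it was at the start of the episode above 0.03 m or angle between bottle's own z axis and vertical above 0.4 rad).
It fails at once if the beaker is shoved or tipped (distance of beaker from where it was at the start of the episode above 0.03 m or angle between beaker's own z axis and vertical above 0.4 rad).
It fails at once if the jar is shoved or tipped (distance of jar from where it was at the start of the episode above 0.03 m or angle between jar's own z axis and vertical above 0.4 rad).
It also fails if it takes over 72 s, if anything falls off the work surface, if the arm or the gripper's body presses on something with over 40 N, if the wrist force passes 120 N, or if a joint passes its speed limit or range.

ROBOT

A 7-joint arm with a two-finger parallel gripper is mounted at the origin on the work surface. World frame = base frame: x ahead of the robot, y to its left, z up, the work surface at z = 0. Lengths are in mm, angles in rad, forces in N, time in s.
With the tool pointing down it reaches from about 400 to 875 mm from the base axis. Payload 19.3 kg.
Tool frame: the origin (TCP) lies at the very end of the fingers, on their centre line; the grasp point (between the pads) lies 19 mm behind it (grip_point_offset is the z of the grasp point in the tool frame, in mm); z points along the fingers, y is the line along which they close (so a half turn about z gives the same grasp; the last joint's range is limited). The gripper opens to 85 mm and grips with 20 to 120 N. Pads are 22 mm wide; open, the fingers measure 114 mm over their backs; the gripper's body (76 mm by 85 mm) begins 54 mm behind the grasp point. The pads swing forward as they close: fully open they stand 13 mm farther back than shut.
Start: joints at [1.197, 0.521, -0.036, 1.599, 0.021, 1.021, -0.113], TCP at [186.94, -596.379, 231.291] pointing down, gripper open.
Joint ranges: [-2.91, 2.91], [-0.3, 2.13], [-1.5, 1.42], [0.17, 2.43], [-1.26, 4.41], [0.16, 1.93], [-2.52, 2.52]. Speed limits (rad/s): [1.89, 1.89, 2.39, 2.39, 3.01, 3.01, 3.01].

INTERFACE

Orientations are given as a 3x3 rotation matrix whose columns are the frame's x, y, z axes.
In Python, from workcell import movep, movel, goto_joints, open_gripper, clamp, wait, inverse_kinematics, read_state, camera, PlanningError, finish_job, grip_point_offset gives the robot as it stands. Calls block until the motion is done:
- movep(position, orientation): joint-space move of the TCP to a pose.
- movel(position, frame=None, max_speed=150, guard=None): straight line of the TCP; frame=None keeps the orientation; max_speed is the mean speed in mm/s. With guard (N) it stops when the force on the tool has changed by that much, and returns True; else False.
- goto_joints(angles): joint-space move.
- open_gripper() and clamp(): open the fingers fully, or close them until they stop; the grip force is fixed at half the most.
- wait(seconds).
- inverse_kinematics(position, orientation): joint angles nearest the present ones, or None.
- read_state(): the state.
- camera(name): name is "side" or "top" or "wrist"; returns a dict with "image" (400x640x3 uint8, blue, green, red), "range_z" (400x640 float32, mm along the optical axis (not along the pixel's ray), 0 where there is no reading), "fx", "fy", "cx", "cy" (pixels), "cam_to_world" (4x4, takes a point from camera to world coordinates). Camera axes: x right, y up, looking along -z (the intrinsics and any distortion apply to the point x, -y, -z); pixel columns grow to the right and rows downward; lengths in mm; the calibration is good to about 2 mm. The wrist camera is an equidistant fisheye: a pixel r from the principal point sees the ray r / f radians off the axis. A picture is of the moment at which its call begins.
A pose or a line that the arm cannot do raises PlanningError and nothing moves.
- finish_job(): hands the job in; it is judged then, once.
The state is a dict: "time": time; "qpos": joint angles; "qvel": joint speeds; "joint_efforts": joint torques, N m; "eef_pos": TCP position; "tool_rot": TCP orientation; "ft_force": force on the tool from outside, world axes, zero at the start; "torque": the same for the moment, N m; "finger_gap": finger opening in mm; "gripper_force": force on a finger pad.
Only numpy, scipy, OpenCV 4.12 (cv2) and the standard library are available. Lean on these libraries where they do the work, as an engineer would, in place of code of your own. Each camera call takes 0.05 s, during which the arm holds its last target. There are 200 camera calls.

## Working session

There is one attempt and no reset: what is moved stays moved. The work goes in short steps, each a Python script; the robot and the scene stay as the last script left them, time stands still between calls to the robot, and variables do not carry over. Pictures are saved under pics/ and viewed, at most 10 in all, crops included, and the job is handed in when it is done.

```bash
ls; mkdir -p pics; python3 - <<'E'
from workcell import *
import cv2,numpy as np
s=read_state(); print(s['time'],s['eef_pos'],s['tool_rot'],s['ft_force'],s['finger_gap'],grip_point_offset)
for n in ['top','side']:
    c=camera(n); cv2.imwrite(f'pics/{n}0.png',c['image']); np.savez(f'{n}0.npz',**c)
    print(n,c['fx'],c['fy'],c['cx'],c['cy'],np.round(c['cam_to_world'],3).tolist(),c['range_z'].min(),c['range_z'].max(),[k for k in c])
E
```

```text
pics
0.0 [ 186.82677802 -596.07236359  230.75209074] [[ 9.54213203e-01  2.99127050e-01 -4.13976882e-04]
 [ 2.99127325e-01 -9.54212633e-01  1.04592735e-03]
 [-8.21568065e-05 -1.12186949e-03 -9.99999367e-01]] [ 0.33539307 -0.53927851  1.89208357] 85.4064804869056 -18.700000000000003
top 406.18044309166993 406.18044309166993 318.78089655406495 200.29815659430028 [[0.017, 0.984, -0.175, 392.661], [-1.0, 0.017, -0.003, -11.266], [0.0, 0.175, 0.985, 911.44], [0.0, 0.0, 0.0, 1.0]] 0.0 1832.4911 ['image', 'range_z', 'fx', 'fy', 'cx', 'cy', 'cam_to_world']
side 419.69354428157476 419.69354428157476 313.878072061301 191.1069114894072 [[-0.92, 0.2, -0.337, 286.874], [-0.392, -0.483, 0.783, 666.85], [-0.006, 0.852, 0.523, 525.372], [0.0, 0.0, 0.0, 1.0]] 0.0 2973.3018 ['image', 'range_z', 'fx', 'fy', 'cx', 'cy', 'cam_to_world']
```

View pics/top0.png

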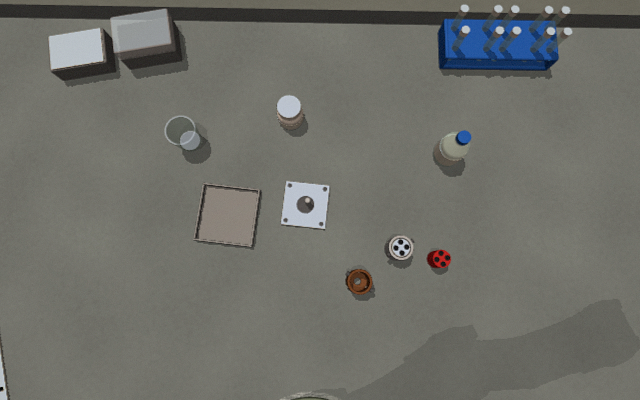

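View pics/side0.png

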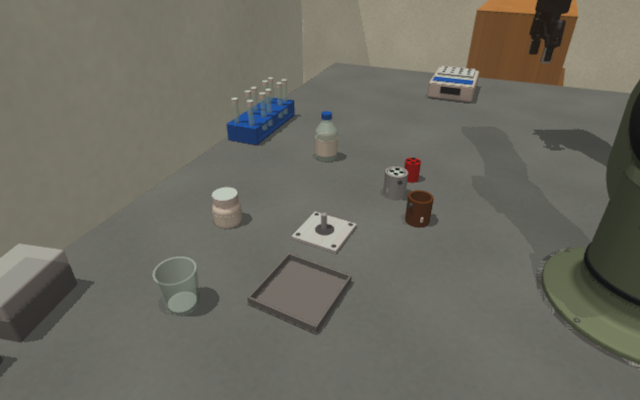

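The top view shows the bucket with the white adapter at (401,247), the red decoy at (439,259), the brown one at (359,282), the stand at (305,205) and the tray at (228,215). The side view shows the post at (323,219), the bucket at (396,182) and the beaker, jar and bottle well away from them.

```bash
cat > h.py <<'E'
import numpy as np,cv2
def ray(c,u,v):
    T=c['cam_to_world']; d=np.array([(u-c['cx'])/c['fx'],-(v-c['cy'])/c['fy'],-1.]); return T[:3,3],T[:3,:3]@d
def onplane(c,u,v,z):
    o,d=ray(c,u,v); return o+d*(z-o[2])/d[2]
def proj(c,p):
    T=c['cam_to_world']; q=T[:3,:3].T@(np.asarray(p)-T[:3,3]); return np.array([c['cx']+c['fx']*q[0]/-q[2],c['cy']+c['fy']*q[1]/q[2]])
def cloud(c):
    v,u=np.mgrid[:400,:640]; z=c['range_z']; T=c['cam_to_world']
    P=np.stack([(u-c['cx'])/c['fx']*z,-(v-c['cy'])/c['fy']*z,-z],-1)@T[:3,:3].T+T[:3,3]; P[z==0]=np.nan; return P
E
python3 - <<'E'
from h import *
for n in ['top','side']:
    c=dict(np.load(n+'0.npz')); P=cloud(c); img=c['image']
    hsv=cv2.cvtColor(img,cv2.COLOR_BGR2HSV)
    z=P[...,2]; ok=np.isfinite(z)
    m=((z>5)&ok).astype(np.uint8)
    N,L,S,C=cv2.connectedComponentsWithStats(m)
    for i in range(1,N):
        if 60<S[i,4]<6000:
            q=P[L==i]; print(n,S[i],C[i].round(1),'zmax',np.percentile(q[:,2],[50,95]).round(1),'xy',np.median(q[:,:2],0).round(1), 'ext',np.percentile(q,2,0).round(),np.percentile(q,98,0).round())
    if n=='top':
        cr=cv2.resize(img[170:310,270:470],None,fx=4,fy=4,interpolation=cv2.INTER_CUBIC); cv2.imwrite('pics/topcrop.png',cr)
    else:
        cr=cv2.resize(img[150:260,280:450],None,fx=4.5,fy=4.5,interpolation=cv2.INTER_CUBIC); cv2.imwrite('pics/sidecrop.png',cr)
E
```

```text
top [277  95  27  35 739] [289.4 112.3] zmax [70.4 73.9] xy [738.6  59.6] ext [720.  33.  12.] [771.  86.  75.]
top [164 116  38  36 977] [182.6 133.4] zmax [48.6 77.8] xy [695.2 300.1] ext [658. 262.   6.] [719. 324.  78.]
top [431 131  40  36 993] [451.5 148.1] zmax [ 88.5 132. ] xy [ 655.  -286.3] ext [ 636. -318.   12.] [ 687. -268.  133.]
top [ 280  181   50   48 1953] [304.7 204.7] zmax [11.7 14.7] xy [541.3  22.4] ext [494. -25.   8.] [591.  71.  16.]
top [ 193  183   68   65 2548] [226.9 214.3] zmax [ 6.9 20.4] xy [517.1 196.3] ext [452. 130.   5.] [581. 261.  21.]
top [384 235  30  26 594] [398.7 247.9] zmax [62.5 65.5] xy [ 445.6 -177.4] ext [ 423. -205.   10.] [ 468. -155.   66.]
top [427 250  24  18 359] [438.3 258.7] zmax [52.6 55.8] xy [ 424.8 -261.9] ext [ 408. -284.    8.] [ 443. -249.   56.]
top [345 269  28  26 531] [358.6 281.5] zmax [38.9 64.6] xy [374.8 -98.3] ext [ 353. -119.    7.] [399. -69.  65.]
top [  0 358   8  42 200] [  2.3 382.3] zmax [ 7.4 10.7] xy [151.4 646.1] ext [122. 634.   5.] [201. 658.  13.]
side [ 226   78   68   67 2675] [260.1 113.1] zmax [ 
[... 319 characters left out ...]
side [211 188  31  40 998] [225.7 207.3] zmax [45.  69.4] xy [737.2  80. ] ext [720.  45.   7.] [770.  93.  70.]
side [405 191  28  35 814] [418.4 207.5] zmax [43.2 60.6] xy [374.  -75.1] ext [ 351. -116.    7.] [399. -67.  61.]
side [ 291  212   65   40 1503] [323.9 231.2] zmax [ 8.6 11.2] xy [540.1  29.2] ext [493. -22.   6.] [590.  75.  34.]
side [   0  244   76   97 5183] [ 30.4 286.8] zmax [63.7 79.6] xy [880.3 395.7] ext [864. 335.   7.] [959. 458.  80.]
side [ 247  253  104   80 1453] [298.8 291.8] zmax [13.5 17.5] xy [513.5 212.7] ext [447. 130.   5.] [583. 266.  18.]
side [ 152  257   47   58 2076] [176.9 284.1] zmax [51.7 73.6] xy [683.  300.3] ext [656. 266.   8.] [718. 327.  74.]
```

View pics/topcrop.png

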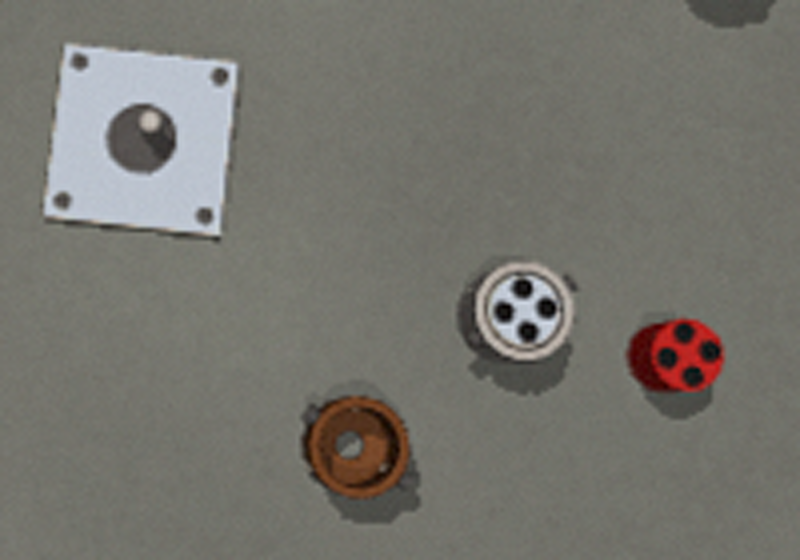

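View pics/sidecrop.png

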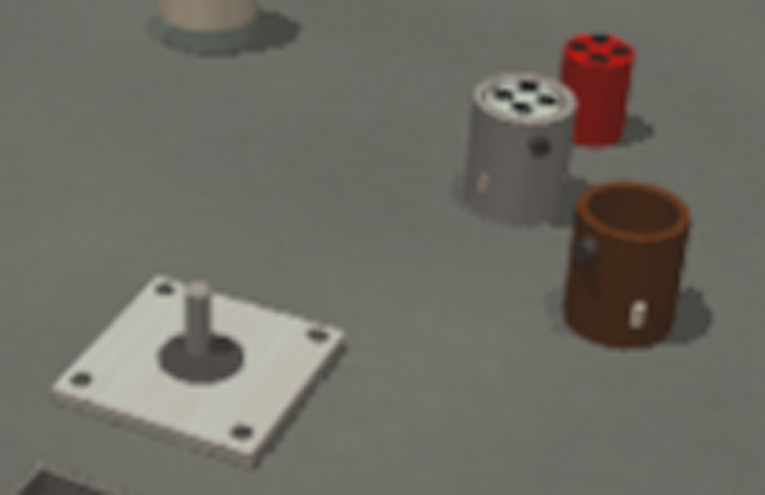

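The crops show the bucket's rim centre at about (401,247.7) in the top view. Its pins lie along the upper-right to lower-left diagonal, with one pin at side pixel (399.8,182.4). The post tip is at top (307.3,200.3) and side (324,214).

```bash
cat >> h.py <<'E'
def tri(a,ua,b,ub):
    (o1,d1),(o2,d2)=ray(a,*ua),ray(b,*ub); d1=d1/np.linalg.norm(d1); d2=d2/np.linalg.norm(d2)
    s=np.linalg.lstsq(np.c_[d1,-d2],o2-o1,rcond=None)[0]; p,q=o1+d1*s[0],o2+d2*s[1]; return (p+q)/2,np.linalg.norm(p-q)
def down(yd):
    y=np.array([yd[0],yd[1],0.])/np.hypot(*yd[:2]); z=np.array([0,0,-1.]); return np.c_[np.cross(y,z),y,z]
E
python3 - <<'E'
from h import *
from workcell import *
t,s=[dict(np.load(n+'0.npz')) for n in ('top','side')]
b=onplane(t,401,247.75,62); bs=onplane(s,280+525/4.5,150+97/4.5,62)
print('rim top/side',b.round(1),bs.round(1))
print('post',tri(t,(307.25,200.25),s,(324,214)), onplane(t,307.25,200.25,44),onplane(s,324,214,44))
pt=onplane(t,270+571/4,170+283/4,50); ps=onplane(s,399.8,182.4,50); print('pins',pt,ps)
# plate/tray corners by mask
cr=[onplane(t,270+x/4,170+y/4,10) for x,y in [(65,44),(238,63),(221,238),(44,216)]]; print('plate',np.mean(cr,0),[(np.linalg.norm(cr[i]-cr[i-1])).round(1) for i in range(4)])
P=cloud(t); m=((P[...,2]>3)&(np.abs(P[...,1]-196)<90)&(np.abs(P[...,0]-517)<90)).astype(np.uint8)
q=P[m>0][:,:2].astype(np.float32); print('tray',cv2.minAreaRect(q))
for a in (pt,ps):
    d=(a-b)[:2]; print('pin angle',np.degrees(np.arctan2(d[1],d[0])),np.hypot(*d))
d=(pt-b)[:2]
for sg in (1,-1):
    R=down(sg*np.array([-d[1],d[0]])); print(sg,[inverse_kinematics([*p],R) for p in ([b[0],b[1],31],[b[0],b[1],160],[545,20,60])])
w=camera('wrist'); T=w['cam_to_world']; st=read_state(); R0=st['tool_rot']; print(R0.T@(T[:3,3]-st['eef_pos']),(R0.T@T[:3,:3]).round(2).tolist(),w['fx'],w['cx'],w['cy'])
E
```

```text
rim top/side [ 446.  -181.9   62. ] [ 444.8 -177.3   62. ]
post (array([545.99839646,  15.93952498,  41.21297627]), np.float64(1.2729154015075392)) [546.13157641  16.01271622  44.        ] [543.84427261  19.68006975  44.        ]
pins [ 461.93451631 -209.40738626   50.        ] [ 430.50009049 -152.43583833   50.        ]
plate [541.56068538  20.78534002  10.        ] [np.float64(98.8), np.float64(98.9), np.float64(100.0), np.float64(99.4)]
tray ((516.724853515625, 195.86233520507812), (180.14065551757812, 179.35757446289062), 89.69740295410156)
pin angle -59.94556365257712 31.823294247771365
pin angle 117.7718971141785 33.25788487242423
1 [array([ 0.6143642 ,  0.66990163, -0.46385403,  2.08874721,  0.59990155,
        0.51444537,  0.22812291]), array([ 0.73420508,  0.45309036, -0.60548402,  2.01529712,  0.36248657,
        0.77906644,  0.43846624]), array([ 0.28633343,  0.71153484, -0.60506172,  1.91266293,  0.60819973,
        0.70765111, -0.15824321])]
-1 [array([ 0.1449197 ,  0.64690444,  0.15852279,  2.11289824, -0.24753886,
        0.39880538, -2.116434  ]), array([ 0.17045561,  0.40180513,  0.11960368,  2.04344372, -0.07247903,
        0.70021311, -2.28096461]), array([-0.31382184,  0.66247388,  0.23484506,  1.94486448, -0.27088187,
        0.56435702, -2.51393206])]
[  72.86064505    0.43297244 -142.54480993] [[-0.0, 0.96, 0.28], [1.0, 0.0, 0.0], [0.0, 0.28, -0.96]] 309.70691628693146 313.00035516634335 202.76821340535267
```

```bash
cat >> h.py <<'E'
def wcloud(c):
    v,u=np.mgrid[:400,:640]; x=(u-c['cx'])/c['fx']; y=-(v-c['cy'])/c['fy']; r=np.hypot(x,y)+1e-9; z=c['range_z']; k=np.tan(np.minimum(r,1.5))/r
    T=c['cam_to_world']; P=np.stack([x*k*z,y*k*z,-z],-1)@T[:3,:3].T+T[:3,3]; P[z==0]=np.nan; return P
def wplane(c,u,v,z):
    x=(u-c['cx'])/c['fx']; y=-(v-c['cy'])/c['fy']; r=np.hypot(x,y)+1e-9; k=np.tan(r)/r; T=c['cam_to_world']
    d=T[:3,:3]@np.array([x*k,y*k,-1.]); return T[:3,3]+d*(z-T[2,3])/d[2]
E
python3 - <<'E'
from h import *
from workcell import *
R=down((np.cos(np.radians(29.5)),np.sin(np.radians(29.5))))
movep([445.5,-180,150],R); s=read_state(); print(s['time'],s['eef_pos'],s['tool_rot'].round(3).tolist())
w=camera('wrist'); np.savez('w1.npz',**w); im=w['image']; cv2.imwrite('pics/w1.png',im)
P=wcloud(w); m=(np.hypot(P[...,0]-445.5,P[...,1]+180)<40)&(P[...,2]>56)&(P[...,2]<68)
q=P[m]; print(m.sum(),np.median(q,0)); v,u=np.nonzero(m)
(cx,cy),r=cv2.minEnclosingCircle(q[:,:2].astype(np.float32)); print(cx,cy,r)
E
```

```text
1.9583 [ 445.34098068 -181.12835537  150.02403695] [[-0.49, 0.872, -0.0], [0.872, 0.49, -0.0], [-0.0, -0.0, -1.0]]
3107 [ 447.12752248 -179.60527535   61.51000212]
446.1041259765625 -179.1032257080078 27.63150405883789
```

View pics/w1.png

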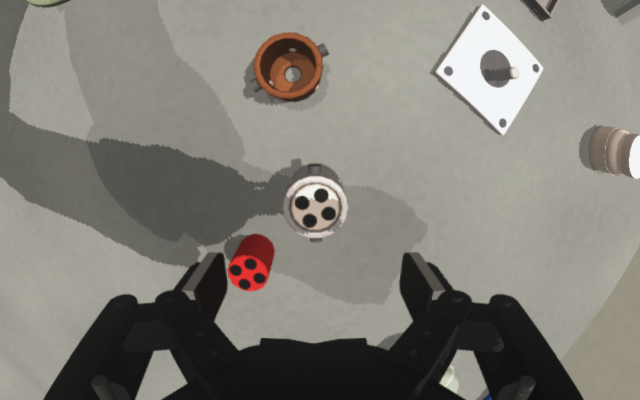

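The wrist view shows the bucket's rim centred at about (315.5,206). Its pins are along the image vertical (313,236)/(316,168), so the finger line is across them as wanted, and both fingers have clear space.

```bash
python3 - <<'E'
from h import *
from workcell import *
w=dict(np.load('w1.npz')); print('rim wrist',wplane(w,315.5,206,62), 'post tip',wplane(w,515,72.5,44),'plate',np.mean([wplane(w,*p,10) for p in [(485,5),(543,68),(502,134),(433,71)]],0))
s=read_state(); print(s['eef_pos'])
R=down((np.cos(np.radians(29.5)),np.sin(np.radians(29.5))))
movel([445.8,-179.8,70],R); movel([445.8,-179.8,31],R,max_speed=60); s=read_state(); print(s['time'],s['eef_pos'],s['ft_force'])
clamp(); s=read_state(); print(s['time'],s['finger_gap'],s['gripper_force'],s['eef_pos'],s['ft_force'])
movel([445.8,-179.8,130],max_speed=80); wait(.3); s=read_state(); print(s['time'],s['finger_gap'],s['gripper_force'],s['eef_pos'],s['ft_force'],s['torque'])
w=camera('wrist'); cv2.imwrite('pics/w2.png',w['image'])
w=camera('side'); cv2.imwrite('pics/s2.png',w['image']);np.savez('s2.npz',**w)
E
```

```text
rim wrist [ 447.26169661 -179.05392309   62.        ] post tip [547.3572892   16.48506487  44.        ] plate [542.76798447  22.30044538  10.        ]
[ 445.35689157 -181.08620612  150.02572041]
3.4917 [ 445.89513197 -179.72035999   31.07184814] [-0.60136671  0.30694478  0.03392676]
3.9167 49.78251372133613 60.95747280749492 [ 446.06084126 -179.88810162   31.45038816] [-0.72277813 -0.10408691  7.55282228]
5.6 49.95432798814513 62.70618461596314 [ 445.7656635  -179.74954058  129.86442512] [-0.23101289  0.40490718 -4.22924058] [-0.01302383  0.00115402  0.00585721]
```

View pics/w2.png

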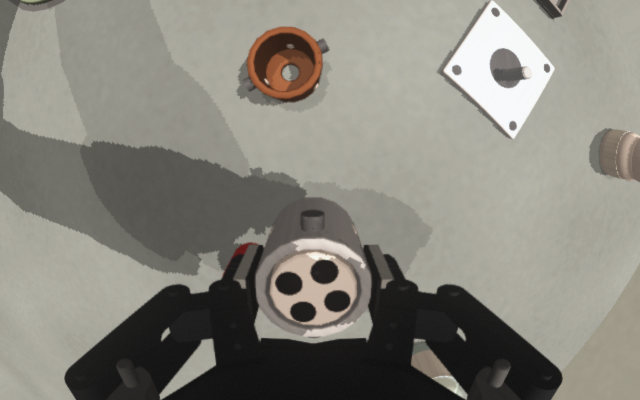

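The bucket is held upright between the fingers: rim from x 257 to 371 and y 238 to 336, pin at (313,220) clear of the pads. The post tip is at about (526,72).

```bash
python3 - <<'E'
from h import *
from workcell import *
w=camera('wrist'); s=read_state(); R0=s['tool_rot']; e=s['eef_pos']
P=wcloud(w); print('range rim z', np.nanmedian(P[238:243,305:320,2]), np.nanmedian(P[288:292,312:318,2]))
q=np.array([wplane(w,*p,161) for p in [(257,285),(371,285),(313,238),(313,336)]]); print(q.round(1).tolist())
# circle on known R=26
from scipy.optimize import least_squares
f=least_squares(lambda a:np.hypot(q[:,0]-a[0],q[:,1]-a[1])-a[2],[446,-180,26]).x; print('rim',f,'tool frame',R0.T@(np.array([f[0],f[1],161])-e))
im=w['image']; c=cv2.resize(im[40:110,480:570],None,fx=7,fy=7,interpolation=cv2.INTER_CUBIC)
c2=cv2.resize(im[190:345,240:390],None,fx=3.2,fy=3.2,interpolation=cv2.INTER_CUBIC); a=np.zeros((496,1120,3),np.uint8); 
a=np.zeros((496,630+0,3),np.uint8); a[:490]=c; out=np.hstack([cv2.resize(a,(400,315)),cv2.resize(c2,(325,315))]); cv2.imwrite('pics/w3.png',out); print(out.shape)
E
```

```text
range rim z 160.16505643190897 159.9223830510327
[[424.6, -189.1, 161.0], [466.7, -165.4, 161.0], [434.5, -158.3, 161.0], [459.0, -201.8, 161.0]]
rim [ 447.13910845 -179.9015452    24.65777959] tool frame [ -0.76514369   1.10381158 -31.04833806]
(315, 725, 3)
```

View pics/w3.png

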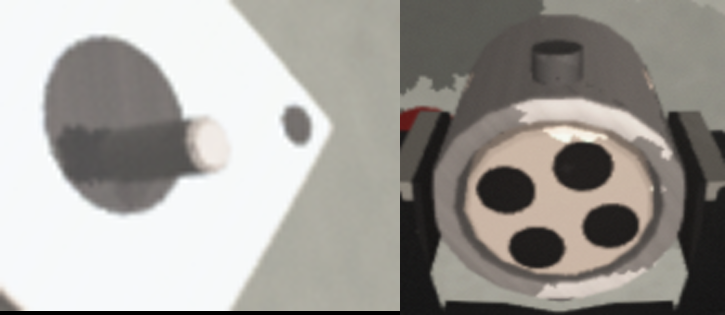

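```bash
python3 - <<'E'
from h import *
from workcell import *
w=camera('wrist'); print('post',wplane(w,527.5,72.4,44))
movel([545.9,16.6,125]); movel([545.9,16.6,82],max_speed=80); wait(.3); s=read_state(); print(s['time'],s['eef_pos'],s['ft_force'],s['finger_gap'])
f0=s['ft_force'].copy()
g=movel([545.9,16.6,64],max_speed=12,guard=7); s=read_state(); print(g,s['time'],s['eef_pos'],s['ft_force']-f0,s['torque'])
E
```

```text
post [547.6834453  16.6821968  44.       ]
8.4 [546.06734571  16.55718071  82.3191723 ] [-0.52694217 -0.12737131 -5.176833  ] 49.562052515380934
True 9.6333 [545.95479201  16.6037244   65.65836534] [-0.59610256 -0.17508403 13.74693929] [-0.03713802  0.18551455 -0.01217947]
```

The post is in the hole on the first try: the contact came at 65.7, not at the 75 a blocked tip would give. Now I'll press in guarded steps.

```bash
python3 - <<'E'
from h import *
from workcell import *
f0=np.array([-.53,-.13,-5.2])
for z in (60,54,48,44,42.5):
    g=movel([545.9,16.6,z],max_speed=12,guard=22); s=read_state(); d=s['ft_force']-f0
    print(z,g,round(s['time'],2),s['eef_pos'].round(2),d.round(1),s['torque'].round(2),round(s['finger_gap'],2))
    if g or d[2]>32 or np.hypot(*d[:2])>15: break
E
```

```text
60 False 10.2 [546.76  16.73  60.84] [-0.2  0.  16.2] [-0.07  0.19 -0.03] 49.7
54 False 10.85 [546.55  16.57  54.75] [-1.7 -0.6 16.5] [-0.32  0.35 -0.  ] 49.75
48 False 11.5 [545.89  16.62  47.92] [0.8 0.5 0.4] [-0.02  0.03  0.  ] 49.92
44 False 11.98 [545.84  16.62  43.92] [0.  0.2 2. ] [-0.02 -0.04 -0.01] 49.44
42.5 False 12.26 [545.87  16.59  42.44] [0.2 1.  1.3] [0.05 0.02 0.05] 49.53
```

```bash
python3 - <<'E'
from h import *
from workcell import *
f0=np.array([-.53,-.13,-5.2])
g=movel([545.9,16.6,36],max_speed=8,guard=14); s=read_state(); print(g,s['time'],s['eef_pos'],s['ft_force']-f0)
wait(.4); s=read_state(); print(s['eef_pos'],(s['ft_force']-f0).round(1))
for n in('wrist','side'):
    w=camera(n); cv2.imwrite(f'pics/{n}4.png',w['image']); np.savez(f'{n}4.npz',**w)
a=np.hstack([cv2.resize(cv2.imread('pics/wrist4.png')[180:400,200:430],(460,440)),cv2.resize(cv2.imread('pics/side4.png')[150:270,270:370],(330,440))]); cv2.imwrite('pics/v4.png',a)
E
```

```text
True 12.625 [545.97688156  16.61330017  41.48618531] [-1.72202098  0.08180295 14.83709966]
[545.97245527  16.60510373  41.48793538] [-1.3 -0.8 14. ]
```

View pics/v4.png

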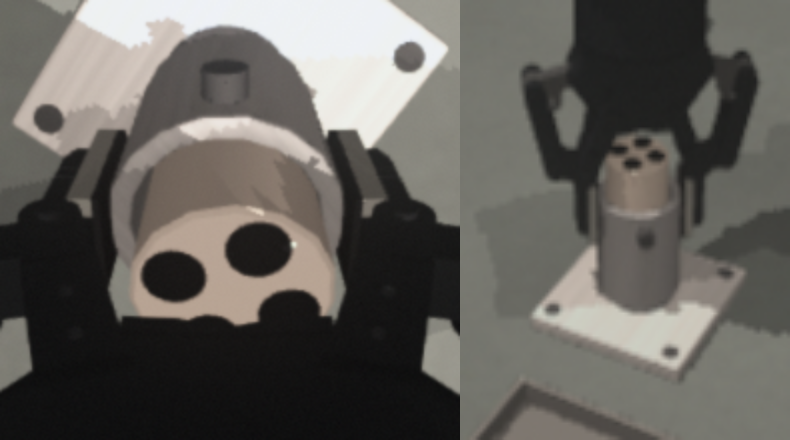

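The view shows the bucket flat on the plate and the adapter standing well proud of the rim (side crop rim at about y 208, adapter top at about y 150). Next I release, regrip the adapter and lift it.

```bash
python3 - <<'E'
from h import *
from workcell import *
open_gripper(); movel([545.9,16.6,74],max_speed=60); wait(.3); s=read_state(); f0=s['ft_force'].copy(); print(s['time'],s['eef_pos'],f0,s['finger_gap'])
w=camera('side'); P=cloud(w); m=(np.abs(P[...,0]-546)<20)&(np.abs(P[...,1]-17)<30)&(P[...,2]>60)&(P[...,2]<110); print('zs',np.nanpercentile(P[m][:,2],[10,50,90,99]))
clamp(); s=read_state(); print(s['time'],s['eef_pos'],s['ft_force']-f0,s['finger_gap'],s['gripper_force'])
E
```

```text
14.575 [545.76136477  16.62526846  73.7414165 ] [-0.43634914 -0.41800903  0.24067817] 85.62754412878198
zs [65.06497542 82.09296142 94.94936035 95.73909528]
15.1417 [546.02482927  16.61086663  74.24114447] [3.83810816e-03 4.74380195e-01 4.27333225e+00] 35.15593130002679 59.17750060558319
```

```bash
python3 - <<'E'
from h import *
from workcell import *
for z in (80,92,125,160):
    g=movel([545.9,16.6,z],max_speed=30 if z<100 else 80,guard=12); s=read_state(); print(z,g,round(s['time'],2),s['eef_pos'].round(1),s['ft_force'].round(1),round(s['finger_gap'],2))
    if g: break
for n in('wrist','side'):
    w=camera(n); cv2.imwrite(f'pics/{n}5.png',w['image']); np.savez(f'{n}5.npz',**w)
t=camera('top'); np.savez('top5.npz',**t)
a=np.hstack([cv2.resize(cv2.imread('pics/wrist5.png')[150:400,180:450],(432,400)),cv2.resize(cv2.imread('pics/side5.png')[100:270,260:390],(306,400))]); cv2.imwrite('pics/v5.png',a)
# tray corners from initial top image: rim z=18
c=dict(np.load('top0.npz')); P=cloud(c); m=(P[...,2]>12)&(np.abs(P[...,1]-196)<90)&(np.abs(P[...,0]-517)<90); r=cv2.minAreaRect(P[m][:,:2].astype(np.float32)); print('tray',r)
c=dict(np.load('side0.npz')); P=cloud(c); m=(P[...,2]>12)&(P[...,2]<22)&(np.abs(P[...,1]-196)<90)&(np.abs(P[...,0]-517)<90); r=cv2.minAreaRect(P[m][:,:2].astype(np.float32)); print('tray',r)
E
```

```text
80 False 15.49 [546.   16.6  80.2] [-0.3 -0.2 -0.6] 35.13
92 False 16.04 [546.   16.5  92.1] [-0.6  0.1 -0.3] 35.03
125 False 16.6 [546.   16.4 125.3] [ 0.1  0.6 -1.7] 34.97
160 False 17.18 [545.9  16.4 160.2] [-0.2 -0.2  0.3] 35.48
tray ((516.5578002929688, 195.68783569335938), (131.24185180664062, 130.06553649902344), 84.25839233398438)
tray ((515.99755859375, 196.811767578125), (132.4171142578125, 131.56356811523438), 84.35145568847656)
```

View pics/v5.png

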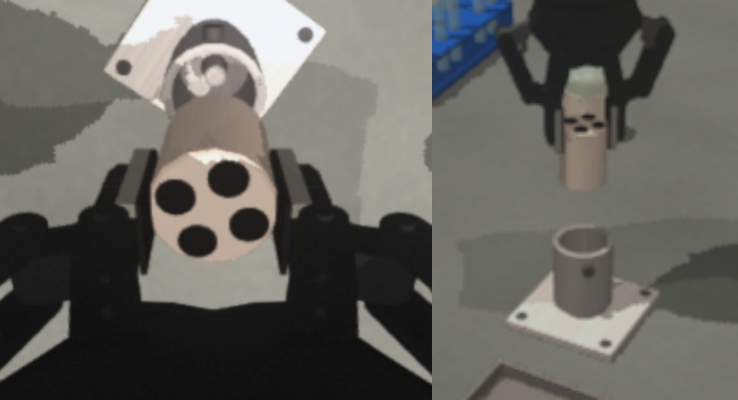

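The bucket stayed home on the plate with the post showing in its floor, and the adapter hangs upright in the fingers. Next I'll place it in the tray.

```bash
python3 - <<'E'
from h import *
from workcell import *
movel([516.3,196,150]); movel([516.3,196,45],max_speed=80); wait(.2)
g=movel([516.3,196,29],max_speed=10,guard=4); s=read_state(); print(g,s['time'],s['eef_pos'],s['ft_force'])
e=s['eef_pos']
if g:
    open_gripper(); movel([516.3,196,110],max_speed=50); movel([470,110,180]); wait(.3)
    for n in('top','side'):
        w=camera(n); cv2.imwrite(f'pics/{n}6.png',w['image']); P=cloud(w)
        for nm,c,h in (('ad',(516,196),50),('bk',(546,16),64)):
            q=P[(np.hypot(P[...,0]-c[0],P[...,1]-c[1])<50)&(P[...,2]>h)&(P[...,2]<110)]; print(n,nm,len(q),np.median(q,0) if len(q) else 0, np.percentile(q[:,2],95) if len(q) else 0)
    print(read_state()['time'])
    a=np.hstack([cv2.resize(cv2.imread('pics/top6.png')[160:260,180:340],(480,300)),cv2.resize(cv2.imread('pics/side6.png')[170:340,220:380],(300,300))]); cv2.imwrite('pics/v6.png',a)
E
```

```text
True 21.3833 [516.35235387 196.09427731  34.55574113] [-0.58947618 -0.37615936  7.11878217]
top ad 0 0 0
top bk 221 [546.31706175  16.21364246  72.89963156] 75.53072204003013
side ad 308 [516.37390693 199.3690234   54.58427179] 56.079468885755205
side bk 224 [544.96960166  21.28353079  69.21454761] 71.18702329874286
24.95
```

View pics/v6.png

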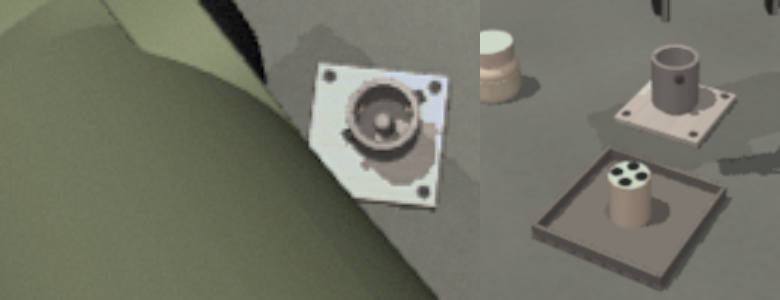

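The adapter stands upright in the middle of the tray with its top at z ≈ 56, the bucket is flat on the plate with its rim at about 72, and the arm is clear of everything. I'm handing in.

```bash
python3 -c "
from workcell import *
print(finish_job())"
```

```text
the job is handed in; nothing more can be done
None
```

The job is handed in, with no verdict returned: the bucket sits fully home on the post, the adapter stands upright in the tray, the highest force I read while pressing was about 17 N, and the bottle, beaker and jar were not touched.

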